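Pack the tasting row into a one-row chocolate box in the same order

TASK

The customer takes the tasting row home: move the four chocolates from the little dishes on the marble board into the four pockets of the brown box tray in the same order, the chocolate nearest the price card going into the pocket at the pull tab, the next one beside it, and so on. Each must sit flat and centred in its own pocket, right way up, with the long ones lying across the row as in the dishes, and no chocolate may touch the bare counter or be turned over on the way.

Things in the scene. Friction and masses are not known exactly. Their poses are not given: they have to be found in the camera images.
- choc_log: white log-shaped chocolate with dark stripes, the longest and narrowest: 44 (x) x 22 (y) x 19 (z) mm. Starts lying across the row. Origin: centre of its underside; z up. Weighs about 12 g; moves freely.
- choc_brick: plain dark brick-shaped chocolate, smooth top, the tallest: 29 (x) x 38 (y) x 25 (z) mm. Starts with its long side across the row. Origin: centre of its underside; z up. Weighs about 12 g; moves freely.
- choc_swirl: brown brick-shaped chocolate topped with white piped blobs: 28 (x) x 36 (y) x 24 (z, blobs included; upright sides to about 15) mm. Starts with its long side across the row. Origin: centre of its underside; z up. Weighs about 12 g; moves freely.
- choc_ball: round dark truffle, a ball 27 mm across with a flattened foot, 20 mm high, widest about 10 mm above its foot. Origin: centre of its underside; z up. Weighs about 12 g; moves freely.
- dish_log: white porcelain dish in the row on the marble board, one of four alike, fixed, 58 (x, across the row) x 44 (y, along it) x 5.5 mm, 46 mm apart. Origin: centre of its underside, 10 mm above the counter; inner floor 3 mm above the origin, inside 52 x 38 mm, rim 2.5 mm above that floor. It starts with the white log.
- dish_brick: white porcelain dish in the row on the marble board, one of four alike, fixed, 58 (x, across the row) x 44 (y, along it) x 5.5 mm, 46 mm apart. Origin: centre of its underside, 10 mm above the counter; inner floor 3 mm above the origin, inside 52 x 38 mm, rim 2.5 mm above that floor. It starts with the plain dark brick.
- dish_swirl: white porcelain dish in the row on the marble board, one of four alike, fixed, 58 (x, across the row) x 44 (y, along it) x 5.5 mm, 46 mm apart. Origin: centre of its underside, 10 mm above the counter; inner floor 3 mm above the origin, inside 52 x 38 mm, rim 2.5 mm above that floor. It starts with the chocolate with white blobs.
- dish_ball: white porcelain dish in the row on the marble board, one of four alike, fixed, 58 (x, across the row) x 44 (y, along it) x 5.5 mm, 46 mm apart. Origin: centre of its underside, 10 mm above the counter; inner floor 3 mm above the origin, inside 52 x 38 mm, rim 2.5 mm above that floor. It starts with the round truffle.
- price_card: folded white price card, 64 wide x 36 x 34 mm high, fixed just off one end of the marble board (130 x 200 x 10 mm); at the other end lies a blue pen. It marks the head of the row: the dishes are 59, 105, 151 and 197 mm from its origin (centre of its foot). Mind the showcase beyond: 0.5 m high, drawer front at x = 0.64, its handle at x = 0.61, all at y below -0.21.
- tray: shallow brown card tray with cream insert, 67 (x) x 187 (y) x 11 mm, fixed behind the bag sealer (48 mm high, arm to 0.18 m). Origin: centre of underside. Pockets in a row along y: centres y = -69, -23, 23, 69 mm, x = 0; each 60 (x) x 42 (y) mm, floor 5 mm, rim and 4 mm dividers 11 mm above the origin. Half-round cream pull tab sticks out 16 mm at the -y end.

How it is judged:
By the outcome, as a careful person would: the job done as asked, in the order asked, and still so for the second after the job is handed in, with the robot touching nothing.
It also fails if it takes over 128 s, if anything falls off the work surface, if the arm or the gripper's body presses on something with over 40 N, if the wrist force passes 120 N, or if a joint passes its speed limit or range.

ROBOT

A 6-joint arm with a two-finger parallel gripper is mounted at the origin on a cart in front of the work surface, level with it; the furniture and walls round the work are solid. World frame = base frame: x ahead of the robot, y to its left, z up, the work surface at z = 0. Lengths are in m, angles in rad, forces in N, time in s.
With the tool pointing down it reaches from about 0.35 to 0.8 m from the base axis. Payload 7.3 kg.
Tool frame: the origin (TCP) lies on the centre line of the jaws, within the pads' length; the fingertips stand 17 mm ahead of it and the grasp point (between the pads) lies 2 mm behind it; z points along the fingers, y is the line along which they close (so a half turn about z gives the same grasp; the last joint's range is limited). The gripper opens to 85 mm and grips with 20 to 120 N. Pads are 22 mm wide; open, the fingers measure 114 mm over their backs; the gripper's body (76 mm by 85 mm) begins 54 mm behind the grasp point. The pads swing forward as they close: fully open they stand 13 mm farther back than shut.
Start: joints at [-1.347, 0.342, 1.524, -0, 1.275, -0.146], TCP at [0.19, -0.49, 0.248] pointing down, gripper open.
Joint ranges: [-2.53, 2.53], [-0.77, 2.02], [0.04, 2.7], [-1, 4.14], [0.28, 2.66], [-3.11, 3.11]. Speed limits (rad/s): [2.57, 2.57, 3.14, 3.14, 3.14, 3.14].

INTERFACE

Orientations are given as a unit quaternion [x, y, z, w].
In Python, from rig import observe, grab_frame, job_done gives the robot as it stands. The module is installed in compiled form; this text tells all that it offers.
- The arm moves only by the tool step_arm, never from a script. Its argument "motion" is a list of rows, each an object with "linear": the shift along the world's x, y, z in m, a list of three; "rotation": the turn, a rotation vector about the world's x, y, z in degrees, a list of three. In form: [{"linear": [tx, ty, tz], "rotation": [ax, ay, az]}, ...]. A call has 1 to 5 rows; each row shifts and turns the commanded pose from where the row before left it; what a row does not reach is not made up. A row lasts 1/8 s, in which the tool goes at most 62.5 mm and 10.7 degrees, less where a joint would pass 70% of its speed; a pose out of reach is approached as far as the arm can. A call with a gripper value outside its range is refused whole. "jaw" is the finger opening in m, from 0 to 0.0854, set as the call begins (left out, the last holds). The fingers move at their own pace and stop on an object; "squeeze" is the grip in N (left out, the last holds). Time passes only in rows, so rows that do not move let the fingers close. It gives the time, the measured TCP pose, the force, the opening and the grip force at its end, in the units of the state.
- observe(): the state, without advancing time (a new reading comes with each control period).
- grab_frame(name): name is "scene" or "top"; returns a dict with "color" (384x512x3 uint8, blue, green, red), "fx", "fy", "cx", "cy" (pixels), "k1" (the pictures are not rectified: a ray, as slopes to the right and down, at radius r is drawn at 1 + k1 r^2 times it, then the intrinsics apply), "R" (3x3) and "t" (3): a world point X has camera coordinates R X + t. Camera axes: x right, y down, z forward; pixel columns grow to the right and rows downward; lengths in m; the calibration is good to about 2 mm. A picture is of the moment at which its call begins. There is no depth.
- job_done(): hands the job in; it is judged then, once.
The state is a dict: "t": time; "joint_pos": joint angles; "dq": joint speeds; "effort": joint torques, N m; "eef_pos": TCP position; "ee_rot": TCP orientation; "contact_force": force on the tool from outside, world axes, zero at the start; "moment": the same for the moment, N m; "grip_width": finger opening in m; "grasp_force": force on a finger pad.
Only numpy, scipy, OpenCV 4.12 (cv2) and the standard library are available. Lean on these libraries where they do the work, as an engineer would, in place of code of your own. Each camera call takes 0.05 s, during which the arm holds its last target. There are 200 camera calls.

## Working session

There is one attempt and no reset: what is moved stays moved. The work goes in short steps, Python scripts to look and compute and a tool call to move; the robot and the scene stay as the last step left them, time stands still between calls to the robot, and variables do not carry over. Pictures are saved under pics/ and viewed, at most 14 in all, crops included, and the job is handed in when it is done.

Besides the shell and the picture viewer there is one more tool, called after "Emit:" by a JSON object that holds its "api" and its "payload". step_arm: Moves the arm, as the interface text tells. Its arguments: {"type":"object","properties":{"motion":{"type":"array","items":{"type":"object","properties":{"linear":{"type":"array","items":{"type":"number"}},"rotation":{"type":"array","items":{"type":"number"}}}}},"jaw":{"type":"number"},"squeeze":{"type":"number"}},"required":["motion"]}

```bash
mkdir -p pics
python3 - <<'E'
from rig import *
import cv2
for n in("scene","top"):
    f=grab_frame(n); cv2.imwrite(f"pics/{n}0.png",f["color"]); print(n,{k:f[k] for k in f if k!="color"})
print(observe())
E
```

```text
scene {'fx': 410.31829780486913, 'fy': 410.31829780486913, 'cx': 256.47249629366763, 'cy': 191.40967433248684, 'k1': -0.10042192249003924, 'R': array([[ 0.44114681, -0.89726966,  0.01722347],
       [-0.38091287, -0.20458596, -0.90169283],
       [ 0.8125853 ,  0.39121828, -0.43203401]]), 't': array([-0.4549152 ,  0.23411833,  0.67371707])}
top {'fx': 364.0953437409389, 'fy': 364.0953437409389, 'cx': 252.86502168835653, 'cy': 192.54100423775165, 'k1': 0.04074110835530743, 'R': array([[ 3.11767144e-03, -9.99771528e-01, -2.11464331e-02],
       [-9.82260618e-01,  9.03192058e-04, -1.87518697e-01],
       [ 1.87494953e-01,  2.13559302e-02, -9.82033384e-01]]), 't': array([-0.23460954,  0.57391329,  0.78626995])}
{'t': 0.1, 'joint_pos': array([-1.34699550e+00,  3.42647427e-01,  1.52490302e+00, -1.97442899e-05,
        1.27541953e+00, -1.45954459e-01]), 'dq': array([ 0.00125456, -0.0016092 , -0.00258082,  0.00028107,  0.00063049,
        0.00031952]), 'effort': array([ 2.46032498e-03, -4.34447801e+01, -2.46491182e+01, -1.79276603e-04,
        4.68517304e-03,  8.12083584e-06]), 'eef_pos': array([ 0.18969152, -0.48917609,  0.24770481]), 'ee_rot': array([ 9.82957988e-01,  1.83829049e-01, -3.62337109e-05, -6.87775223e-04]), 'contact_force': array([ 0.43537263,  0.45664741, -0.35949686]), 'moment': array([-0.01803232, -0.00551471, -0.03631164]), 'grasp_force': 0.0, 'grip_width': 0.08555551980919573}
```

View pics/scene0.png

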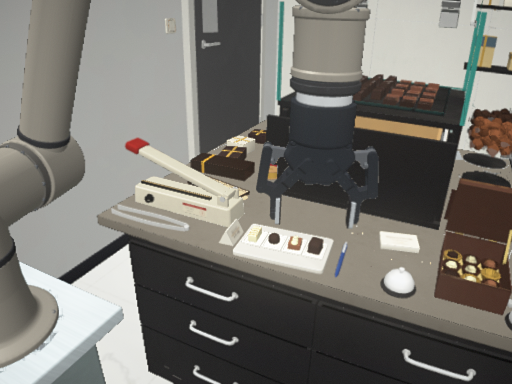

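View pics/top0.png

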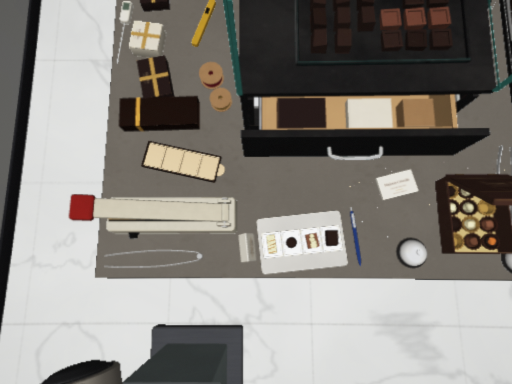

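The top picture shows the row from the card at (247,247): log (271,243), truffle (291,242), swirl (312,240), brick (332,238). The tray is at (182,161), with its tab at (221,170). I'll enlarge that area to measure it.

Run:
```python
import cv2
im=cv2.imread("pics/top0.png")
a=cv2.resize(im[135:190,130:240],None,fx=7,fy=7,interpolation=cv2.INTER_CUBIC)
b=cv2.resize(im[205:280,235:355],None,fx=6.4,fy=6.4,interpolation=cv2.INTER_CUBIC)
cv2.imwrite("pics/tray.png",a);cv2.imwrite("pics/row.png",b)
```

```text
(no output)
```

View pics/tray.png

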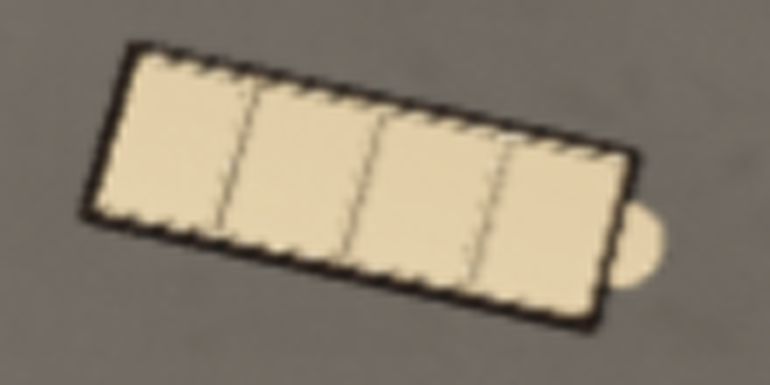

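View pics/row.png

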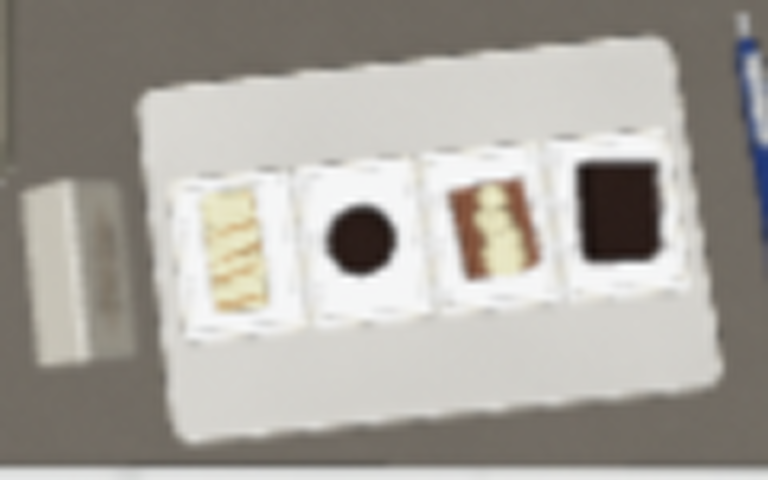

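Row crop, card on the left: log (235,248), truffle (361,240), swirl (494,230), brick (619,212). Tray crop corners: (132,42), (638,150), (598,332), (82,218), with the tab on the right. I'll fit box silhouettes to colour masks.

```bash
cat > h.py <<'E'
import cv2,numpy as np
from scipy.optimize import minimize
from rig import *
def proj(f,X):
    c=np.atleast_2d(X)@f["R"].T+f["t"]; s=c[:,:2]/c[:,2:]
    s=s*(1+f["k1"]*(s**2).sum(1,keepdims=True))
    return s*[f["fx"],f["fy"]]+[f["cx"],f["cy"]]
def unproj(f,p,z):
    K=np.array([[f["fx"],0,f["cx"]],[0,f["fy"],f["cy"]],[0,0,1]])
    s=cv2.undistortPoints(np.array(p,float).reshape(-1,1,2),K,np.array([f["k1"],0,0,0]))[:,0]
    d=np.c_[s,np.ones(len(s))]@f["R"]; c=-f["R"].T@f["t"]
    return c+d*((z-c[2])/d[:,2])[:,None]
def box(p,sx,sy,z0,z1):
    c,s=np.cos(p[2]),np.sin(p[2]); Q=np.array([[x,y] for x in(-sx/2,sx/2) for y in(-sy/2,sy/2)])@np.array([[c,s],[-s,c]])+p[:2]
    return np.vstack([np.c_[Q,np.full(4,z)] for z in(z0,z1)])
def fit(f,mask,roi,p0,dims,S=8):
    x,y,w,h=roi; m=cv2.resize(mask[y:y+h,x:x+w].astype(np.float32),None,fx=S,fy=S,interpolation=cv2.INTER_CUBIC)>.5
    def cost(q):
        hull=cv2.convexHull(((proj(f,box([q[0]/1e3,q[1]/1e3,q[2]/50],*dims))-[x,y]+.5)*S-.5).astype(np.float32))
        r=np.zeros(m.shape,np.uint8); cv2.fillConvexPoly(r,np.round(hull*16).astype(np.int32),1,shift=4)
        return (m^(r>0)).sum()/m.sum()
    q0=np.array([p0[0]*1e3,p0[1]*1e3,p0[2]*50])
    r=minimize(cost,q0,method="Nelder-Mead",options=dict(initial_simplex=q0+np.vstack([np.zeros(3),np.diag([6,6,6])]),xatol=.02,fatol=1e-5))
    return np.array([r.x[0]/1e3,r.x[1]/1e3,r.x[2]/50]),r.fun
def rep(n,r): print(n,"xy mm",np.round(r[0][:2]*1e3,1),"yaw",round(np.degrees(r[0][2]),1),"err",round(r[1],3))
E
cat > m.py <<'E'
from h import *
f=grab_frame("top"); im=f["color"].astype(int); g=im.max(2); hsv=cv2.cvtColor(f["color"],cv2.COLOR_BGR2HSV)
sat=hsv[...,1]
print("counter",im[195,300],"board",im[220,300],"dish",im[228,290],"log",im[243,271],"tray",im[160,180])
tm=((g<70)|((sat>40)&(g>150)))
roi=(135,135,83,56)
tm2=tm.copy(); 
# blank tab: right of the line (638,150)-(598,332) in crop
yy,xx=np.mgrid[:384,:512]; xl=130+(638-(yy-135-150/7)*7*(40/182))/7
tm2&=~(xx>xl)
rep("tray",fit(f,tm2,(135,135,100,56),[*unproj(f,[[181.5,161.5]],.011)[0,:2],-.21],(.067,.187,0,.011)))
bm=(g>140)
rep("row board",fit(f,cv2.morphologyEx((g>140).astype(np.uint8),cv2.MORPH_CLOSE,np.ones((9,9)))>0,(256,205,93,72),[*unproj(f,[[302,242]],.01)[0,:2],.1],(.13,.2,0,.010)))
for n,c,roi,mk,d in [("log",(271.7,244),(262,230,18,28),(sat>25),(.044,.022,.013,.032)),("swirl",(312,241),(302,230,19,24),(sat>40),(.028,.036,.013,.028)),("swirl24",(312,241),(302,230,19,24),(sat>40),(.028,.036,.013,.037)),("brick",(331.7,238),(321,227,22,22),(g<110),(.029,.038,.013,.038)),("log rot",(271.7,244),(262,230,18,28),(sat>25),(.044,.022,.013,.032))]:
    if n!="log" and n!="log rot": d=(d[1],d[0],*d[2:])
    rep(n,fit(f,mk,roi,[*unproj(f,[c],d[3])[0,:2],.1],d,16))
w=np.clip((230-g[232:253,281:302])/200.,0,1); w[w<.15]=0
yy,xx=np.mgrid[232:253,281:302]; c=[(w*xx).sum()/w.sum(),(w*yy).sum()/w.sum()]
print("ball",c,unproj(f,[c],.023)*1e3,"area d mm",2*np.sqrt(w.sum()/np.pi))
E
python3 m.py
```

```text
counter [ 97 105 112] board [205 211 213] dish [203 208 210] log [193 227 230] tray [156 193 212]
tray xy mm [662.1 -55.2] yaw -12.6 err 0.131
row board xy mm [ 464.3 -346.1] yaw 6.6 err 0.119
log xy mm [ 458.7 -276.1] yaw 6.1 err 0.216
swirl xy mm [ 468.1 -370.5] yaw 15.2 err 0.34
swirl24 xy mm [ 466.6 -370.6] yaw 17.1 err 0.414
brick xy mm [ 473.5 -414.8] yaw 12.6 err 0.338
log rot xy mm [ 458.7 -276.1] yaw 6.1 err 0.216
ball [np.float64(290.957556193209), np.float64(242.05505738880916)] [[ 462.93511015 -321.88090284   23.        ]] area d mm 10.319581169875502
```

```bash
cat > d.py <<'E'
from h import *
f=grab_frame("top"); im=f["color"]
S=4; x0,y0=132,135
a=cv2.resize(im[y0:280,x0:332+15],None,fx=S*.92,fy=S*.92,interpolation=cv2.INTER_CUBIC); k=S*.92
for p,d in [((662.1,-55.2,-12.6),(.067,.187,0,.011)),((464.3,-346.1,6.6),(.13,.2,0,.01)),((458.7,-276.1,6.1),(.044,.022,.013,.032)),((468.1,-370.5,15.2),(.036,.028,.013,.028)),((473.5,-414.8,12.6),(.038,.029,.013,.038))]:
    P=proj(f,box([p[0]/1e3,p[1]/1e3,np.radians(p[2])],*d)); hu=cv2.convexHull(((P-[x0,y0]+.5)*k-.5).astype(np.float32))
    cv2.polylines(a,[np.round(hu).astype(int)],True,(0,0,255),1)
cv2.imwrite("pics/ov.png",a); print(a.shape)
g=im.max(2); print((g[226:250,320:344]))
E
python3 d.py
```

```text
(534, 791, 3)
[[215 204 188 182 185 203 223 232 236 239 240 239 239 239 240 240 237 234
  224 209 209 189 139 115]
 [228 238 239 239 239 240 241 239 234 231 229 237 245 245 245 245 244 241
  233 220 212 198 159 119]
 [226 234 237 245 245 245 244 243 241 241 241 242 244 244 244 244 244 241
  237 230 215 210 181 122]
 [229 232 235 245 245 242 233 219 216 216 214 213 213 214 214 215 215 222
  234 234 216 213 188 124]
 [226 230 233 243 227 165 120 104 105 105 105 103 103 104 105 105 107 141
  211 233 214 210 183 119]
 [219 232 238 243 207  89  42  42  48  48  48  49  47  49  49  47  53 103
  199 227 197 208 180 113]
 [219 233 242 243 207  87  33  36  42  43  43  43  43  42  43  42  51 112
  203 224 192 208 188 134]
 [220 231 243 244 208  91  34  36  42  42  43  43  43  43  42  42  51 111
  198 225 207 209 194 149]
 [219 228 244 244 209  92  34  36  42  43  43  43  43  43  43  42  47  91
  183 228 221 212 201 165]
 [223 228 243 243 210  95  36  37  42  43  43  43  43  43  43  42  46  84
  176 230 229 215 212 187]
 [229 229 235 235 216 120  42  36  43  42  42  43  42  42  41  43  44  80
  
[... 638 characters left out ...]
29 228 234 218 166  59  30  38  41  42  42  42  43  43  42  44  66
  148 211 230 235 216 213]
 [233 225 220 230 226 194  75  31  36  40  41  40  41  41  42  42  56 118
  200 234 236 232 201 210]
 [232 223 215 232 235 220 136  76  68  69  70  77  86  87  89  91 126 197
  238 244 243 234 207 211]
 [238 228 217 232 241 241 226 200 197 197 198 215 231 232 232 232 234 240
  245 246 243 232 211 212]
 [240 231 221 231 243 245 243 241 240 240 241 243 245 245 245 245 245 245
  246 245 241 234 220 214]
 [241 236 223 227 244 246 246 245 245 245 245 244 244 244 245 245 245 245
  245 240 226 225 229 216]
 [239 236 226 226 243 244 245 245 246 245 240 233 231 229 236 240 242 243
  243 241 237 236 231 216]]
```

View pics/ov.png

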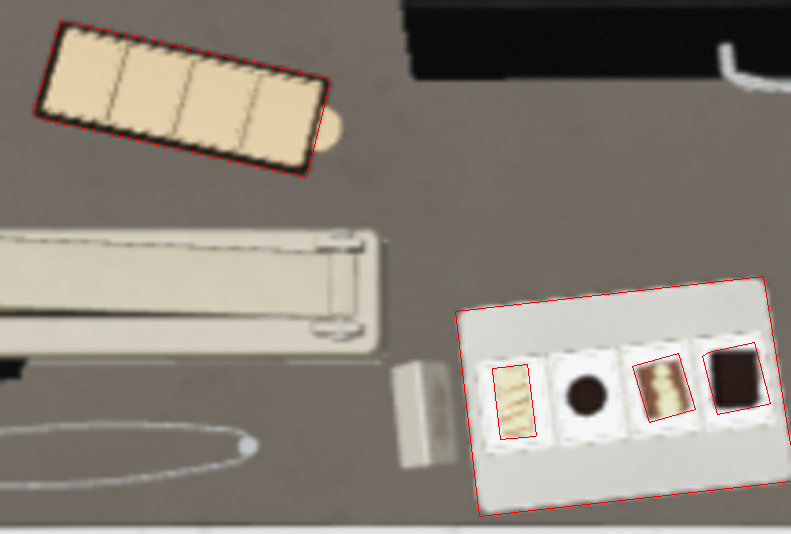

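The overlay shows the tray and board outlines fit well. The chocolates look slightly tapered, so I'll use mask centroids and edge slants for them, and they agree with the dish positions worked out from the board. Next I'll check fingertip height from the first scene image, where the tips are near (277,222) and (352,226).

Run:
```python
from h import *
f=grab_frame("scene"); o=observe(); p=o["eef_pos"]; d=np.array([.362,-.932,0])
for a in (8,4,0,-4,-8,17): pass
for dz in (.004,.010,.017):
  print(dz,[np.round(proj(f,p+s*.046*d-[0,0,dz])[0],1) for s in(1,-1)])
a=cv2.resize(f["color"][140:235,250:390],None,fx=5.6,fy=5.6,interpolation=cv2.INTER_CUBIC)
cv2.imwrite("pics/tips.png",a)
t=grab_frame("top")
# what the gripper start means for shadow/none; chocolate yaws by moments
im=t["color"]; g=im.max(2); sat=cv2.cvtColor(im,cv2.COLOR_BGR2HSV)[...,1]
for n,m,(x,y,w,h),z in [("log",np.clip((sat-12.)/60,0,1),(264,230,16,27),.03),("swirl",np.clip((sat-20.)/60,0,1),(303,230,18,22),.028),("brick",np.clip((200.-g)/150,0,1),(323,228,17,20),.037)]:
    M=cv2.moments(m[y:y+h,x:x+w].astype(np.float32)); c=np.array([M["m10"]/M["m00"]+x,M["m01"]/M["m00"]+y])
    print(n,c,np.round(unproj(t,[c],z)[0,:2]*1e3,1),"axis deg from image vertical",round(np.degrees(.5*np.arctan2(2*M["mu11"],M["mu02"]-M["mu20"])),1))
```

```text
0.004 [array([347.6, 225.7]), array([276.6, 221.8])]
0.01 [array([347.1, 229.7]), array([276.4, 225.7])]
0.017 [array([346.4, 234.3]), array([276.2, 230.3])]
log [271.38602133 244.26857338] [ 457.4 -276.4] axis deg from image vertical 5.5
swirl [311.62158177 240.04343163] [ 467.4 -368.9] axis deg from image vertical 17.3
brick [331.21527949 237.489627  ] [ 472.8 -412.1] axis deg from image vertical 4.8
```

View pics/tips.png

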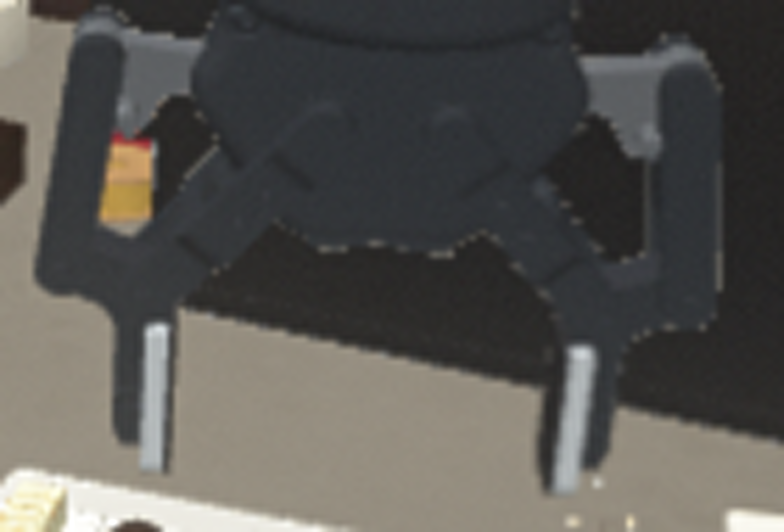

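Emit:
{"api": "step_arm", "payload": {"motion": [{"linear": [0.055,0.045,0],"rotation": [0,0,10.5]},{"linear": [0.055,0.045,0],"rotation": [0,0,10.5]},{"linear": [0.055,0.045,0],"rotation": [0,0,10.5]},{"linear": [0.055,0.045,0],"rotation": [0,0,10.5]},{"linear": [0.049,0.033,-0.03],"rotation": [0,0,10.5]}], "jaw": 0.06, "squeeze": 20}}

```text
t: 0.92
eef_pos: [0.4319, -0.2993, 0.2217]
ee_rot: [0.798, 0.602, 0.0, 0.003]
contact_force: [0.3, -0.6, -0.1]
grip_width: 0.0598
grasp_force: 0.0
```

Fingertips at full open are about 6 mm ahead of the TCP, so the 17 mm figure applies near shut. Going to the log.

Emit:
{"api": "step_arm", "payload": {"motion": [{"linear": [0.013,0.012,-0.04],"rotation": [0,0,10.5]},{"linear": [0.013,0.011,-0.05],"rotation": [0,0,10.5]},{"linear": [0,0,-0.04],"rotation": [0,0,1.0]},{"linear": [0,0,0]}]}}

```text
invalid input
```

Run:
```python
from h import *
o=observe();print(o["eef_pos"],o["ee_rot"])
f=grab_frame("scene"); cv2.imwrite("pics/s1.png",cv2.resize(f["color"][170:290,200:360],None,fx=5,fy=5,interpolation=cv2.INTER_CUBIC))
```

```text
[ 0.43190451 -0.29931739  0.22173556] [7.98291012e-01 6.02265547e-01 4.79588105e-04 2.72771412e-03]
```

View pics/s1.png

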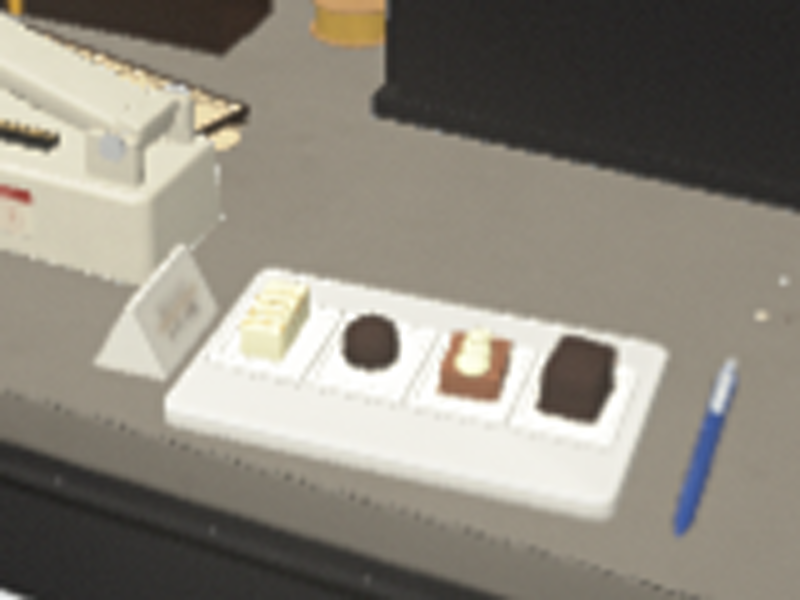

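The move was refused because every row needs a "rotation". The picture shows the four chocolates untouched in their dishes, with flat ends on the log.

Emit:
{"api": "step_arm", "payload": {"motion": [{"linear": [0.013,0.012,-0.04],"rotation": [0,0,10.5]},{"linear": [0.013,0.011,-0.05],"rotation": [0,0,10.5]},{"linear": [0,0,-0.04],"rotation": [0,0,1.0]},{"linear": [0,0,0],"rotation": [0,0,0]}]}}

```text
t: 1.48
eef_pos: [0.4539, -0.2757, 0.0875]
ee_rot: [0.671, 0.741, -0.0, -0.003]
contact_force: [0.5, -0.6, 0.6]
grip_width: 0.06
grasp_force: 0.0
```

Run:
```python
from h import *
o=observe();print(o["eef_pos"],o["ee_rot"])
f=grab_frame("scene"); cv2.imwrite("pics/s2.png",cv2.resize(f["color"][170:290,200:360],None,fx=5,fy=5,interpolation=cv2.INTER_CUBIC))
```

```text
[ 0.45393854 -0.27565237  0.08746634] [ 6.71174853e-01  7.41291239e-01 -1.47217807e-04 -3.40492048e-03]
```

View pics/s2.png

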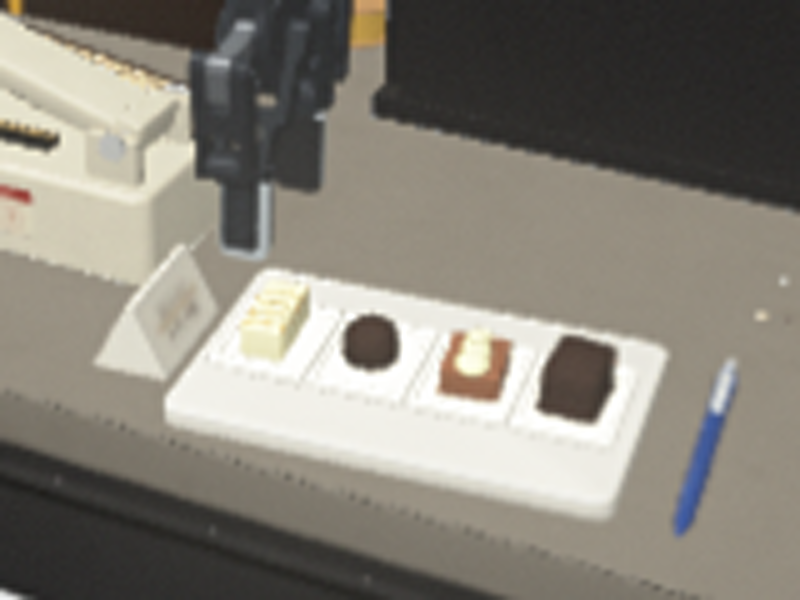

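The gripper is straight above the log, with its fingers across the row. Descending and gripping.

Emit:
{"api": "step_arm", "payload": {"motion": [{"linear": [0.004,0,-0.025],"rotation": [0,0,0]},{"linear": [0,0,-0.018],"rotation": [0,0,0]},{"linear": [0,0,-0.008],"rotation": [0,0,0]},{"linear": [0,0,0],"rotation": [0,0,0]},{"linear": [0,0,0],"rotation": [0,0,0]}]}}

```text
t: 2.15
eef_pos: [0.46, -0.2777, 0.0402]
ee_rot: [0.671, 0.741, 0.0, 0.001]
contact_force: [0.8, 0.3, -0.8]
grip_width: 0.0599
grasp_force: 0.0
```

Emit:
{"api": "step_arm", "payload": {"motion": [{"linear": [0,0,0],"rotation": [0,0,0]},{"linear": [0,0,0],"rotation": [0,0,0]},{"linear": [0,0,0],"rotation": [0,0,0]},{"linear": [0,0,0],"rotation": [0,0,0]}], "jaw": 0.03}}

```text
t: 2.65
eef_pos: [0.4599, -0.2774, 0.04]
ee_rot: [0.671, 0.741, 0.0, 0.001]
contact_force: [-1.1, 1.6, 4.3]
grip_width: 0.0414
grasp_force: 19.9
```

Emit:
{"api": "step_arm", "payload": {"motion": [{"linear": [0,0,0.01],"rotation": [0,0,0]},{"linear": [0,0,0.03],"rotation": [0,0,0]},{"linear": [0,0,0.04],"rotation": [0,0,0]},{"linear": [0,0,0.04],"rotation": [0,0,0]},{"linear": [0,0,0],"rotation": [0,0,0]}]}}

```text
t: 3.28
eef_pos: [0.461, -0.2782, 0.1628]
ee_rot: [0.671, 0.741, 0.0, 0.004]
contact_force: [-0.0, -0.1, -0.8]
grip_width: 0.0407
grasp_force: 20.5
```

Run:
```python
from h import *
o=observe();print(o["eef_pos"],o["ee_rot"],o["grip_width"])
f=grab_frame("scene"); cv2.imwrite("pics/s3.png",cv2.resize(f["color"][150:290,200:360],None,fx=4,fy=4,interpolation=cv2.INTER_CUBIC))
```

```text
[ 0.46096154 -0.27818781  0.16284735] [6.71100448e-01 7.41356952e-01 2.16955362e-04 3.74305401e-03] 0.04065476213805143
```

View pics/s3.png

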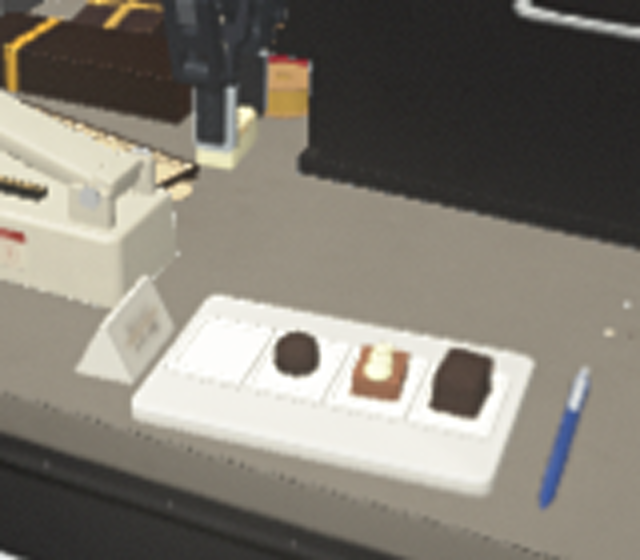

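Log held level. Carrying to the tab pocket, keeping clear of the showcase.

Emit:
{"api": "step_arm", "payload": {"motion": [{"linear": [0.0,0.05,0],"rotation": [0,0,-5]},{"linear": [0.02,0.05,0],"rotation": [0,0,-5]},{"linear": [0.05,0.035,0],"rotation": [0,0,-5]},{"linear": [0.055,0.02,0],"rotation": [0,0,-3.3]},{"linear": [0.055,0.0,0],"rotation": [0,0,0]}]}}

```text
t: 3.95
eef_pos: [0.6404, -0.1197, 0.1578]
ee_rot: [0.78, 0.626, -0.001, -0.001]
contact_force: [0.6, -1.2, 0.5]
grip_width: 0.041
grasp_force: 20.5
```

Emit:
{"api": "step_arm", "payload": {"motion": [{"linear": [0.006,0.0,-0.03],"rotation": [0,0,0]},{"linear": [0,0,-0.03],"rotation": [0,0,0]},{"linear": [0,0,0],"rotation": [0,0,0]}]}}

```text
t: 4.32
eef_pos: [0.6431, -0.1212, 0.0949]
ee_rot: [0.78, 0.625, -0.002, -0.003]
contact_force: [0.1, -0.7, 0.7]
grip_width: 0.0413
grasp_force: 20.5
```

Emit:
{"api": "step_arm", "payload": {"motion": [{"linear": [0.004,-0.001,-0.03],"rotation": [0,0,0]},{"linear": [0,0,-0.02],"rotation": [0,0,0]},{"linear": [0,0,-0.007],"rotation": [0,0,0]},{"linear": [0,0,0],"rotation": [0,0,0]},{"linear": [0,0,0],"rotation": [0,0,0]}]}}

```text
t: 4.95
eef_pos: [0.6502, -0.1233, 0.0434]
ee_rot: [0.781, 0.625, 0.001, 0.001]
contact_force: [0.5, 0.1, 0.7]
grip_width: 0.0414
grasp_force: 20.5
```

Emit:
{"api": "step_arm", "payload": {"motion": [{"linear": [-0.003,0.001,-0.006],"rotation": [0,0,0]},{"linear": [0,0,-0.003],"rotation": [0,0,0]},{"linear": [0,0,0],"rotation": [0,0,0]},{"linear": [0,0,0],"rotation": [0,0,0]}]}}

```text
t: 5.45
eef_pos: [0.6466, -0.1221, 0.0331]
ee_rot: [0.78, 0.625, 0.0, 0.0]
contact_force: [-0.1, -0.6, -0.8]
grip_width: 0.0409
grasp_force: 20.5
```

Run:
```python
from h import *
o=observe();print(o["eef_pos"],o["ee_rot"],o["contact_force"])
f=grab_frame("top"); a=f["color"][120:200,120:240]
s=grab_frame("scene"); b=s["color"][130:220,160:290]
b=cv2.resize(b,None,fx=400/130,fy=400/130,interpolation=cv2.INTER_CUBIC);a=cv2.resize(a,(400,267),interpolation=cv2.INTER_CUBIC)
cv2.imwrite("pics/p1.png",np.hstack([a,b[:267]]))
```

```text
[ 0.64657212 -0.12211377  0.03305519] [7.80473865e-01 6.25188396e-01 5.54624936e-05 1.06068336e-04] [-0.10412454 -0.59069785 -0.8257453 ]
```

View pics/p1.png

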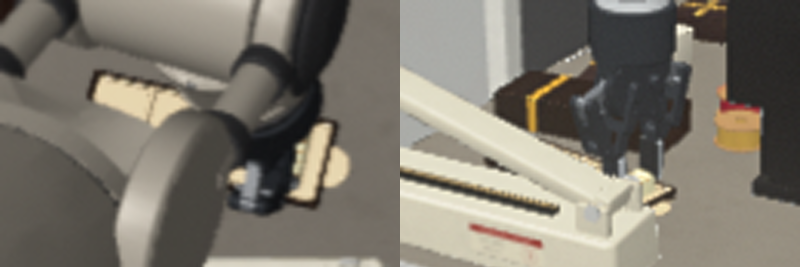

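Over the tab pocket the log is inside the rim. Lowering the last bit and watching the force.

Emit:
{"api": "step_arm", "payload": {"motion": [{"linear": [0,0,-0.0015],"rotation": [0,0,0]},{"linear": [0,0,0],"rotation": [0,0,0]},{"linear": [0,0,0],"rotation": [0,0,0]}]}}

```text
t: 5.92
eef_pos: [0.6467, -0.1221, 0.0321]
ee_rot: [0.78, 0.625, 0.0, 0.0]
contact_force: [-1.4, -0.0, 5.3]
grip_width: 0.0412
grasp_force: 21.2
```

Emit:
{"api": "step_arm", "payload": {"motion": [{"linear": [0,0,0],"rotation": [0,0,0]},{"linear": [0,0,0],"rotation": [0,0,0]},{"linear": [0,0,0],"rotation": [0,0,0]}], "jaw": 0.058}}

```text
t: 6.3
eef_pos: [0.6463, -0.122, 0.0312]
ee_rot: [0.78, 0.625, -0.0, -0.0]
contact_force: [0.5, 0.2, -0.9]
grip_width: 0.0577
grasp_force: 0.0
```

Emit:
{"api": "step_arm", "payload": {"motion": [{"linear": [0,0,0.02],"rotation": [0,0,0]},{"linear": [0,0,0.05],"rotation": [0,0,0]},{"linear": [0,0,0.05],"rotation": [0,0,0]},{"linear": [-0.05,-0.02,0.01],"rotation": [0,0,3.3]},{"linear": [-0.055,-0.035,0],"rotation": [0,0,5]}]}}

```text
t: 6.92
eef_pos: [0.5438, -0.1758, 0.1644]
ee_rot: [0.732, 0.682, 0.001, 0.002]
contact_force: [0.9, -1.2, -0.5]
grip_width: 0.0579
grasp_force: 0.0
```

Emit:
{"api": "step_arm", "payload": {"motion": [{"linear": [-0.05,-0.05,0],"rotation": [0,0,5]},{"linear": [-0.025,-0.05,0],"rotation": [0,0,5]},{"linear": [-0.0,-0.045,-0.04],"rotation": [0,0,0]},{"linear": [-0.0,0,0],"rotation": [0,0,0]}]}}

```text
t: 7.42
eef_pos: [0.4729, -0.3171, 0.1201]
ee_rot: [0.673, 0.74, -0.0, -0.001]
contact_force: [-0.1, 1.4, -0.3]
grip_width: 0.0581
grasp_force: 0.0
```

Run:
```python
from h import *
o=observe();print(o["eef_pos"],o["ee_rot"],o["contact_force"])
f=grab_frame("top"); a=f["color"][135:195,130:240]
cv2.imwrite("pics/p2.png",cv2.resize(a,None,fx=6,fy=6,interpolation=cv2.INTER_CUBIC))
```

```text
[ 0.47291284 -0.31705745  0.12008932] [ 6.72666437e-01  7.39944617e-01 -1.64762494e-04 -1.34171056e-03] [-0.12005951  1.40245068 -0.33076526]
```

View pics/p2.png

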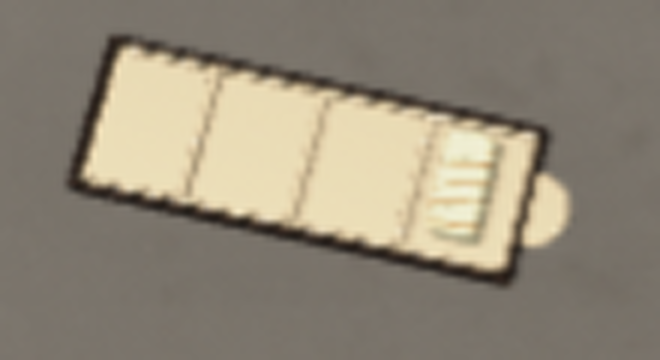

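The log lies in the tab pocket, flat and well inside the walls (crop (467,187)). Next the truffle.

Emit:
{"api": "step_arm", "payload": {"motion": [{"linear": [-0.01,-0.005,-0.03],"rotation": [0,0,0]},{"linear": [0,0,-0.03],"rotation": [0,0,0]},{"linear": [0,0,-0.015],"rotation": [0,0,0]},{"linear": [0,0,0],"rotation": [0,0,0]},{"linear": [0,0,0],"rotation": [0,0,0]}]}}

```text
t: 8.1
eef_pos: [0.4655, -0.3201, 0.048]
ee_rot: [0.671, 0.742, 0.0, 0.001]
contact_force: [0.8, 0.3, 0.2]
grip_width: 0.0577
grasp_force: 0.0
```

Run:
```python
from h import *
import cv2
im=cv2.imread("pics/p2.png"); f=grab_frame("top")
o=observe(); print(o["eef_pos"])
tr=unproj(f,[[(x+.5)/6-.5+130,(y+.5)/6-.5+135] for x,y in [(437,128),(410,240),(532,140),(503,262)]],.011)*1e3
print(np.round(tr,1), "log top c",np.round(unproj(f,[[467/6+129.6,187/6+134.6]],.024)*1e3,1))
T=box([.6621,-.0552,np.radians(-12.6)],.067,.187,0,.011)
print(np.round(T*1e3,0))
```

```text
[ 0.4654393  -0.32014178  0.04794826]
[[ 674.1 -108.3   11. ]
 [ 626.8  -98.6   11. ]
 [ 668.9 -147.5   11. ]
 [ 617.5 -136.8   11. ]] log top c [[ 645.5 -123.3   24. ]]
[[ 609. -139.    0.]
 [ 650.   43.    0.]
 [ 674. -154.    0.]
 [ 715.   29.    0.]
 [ 609. -139.   11.]
 [ 650.   43.   11.]
 [ 674. -154.   11.]
 [ 715.   29.   11.]]
```

Measured log centre (645.5, −123.3) against pocket (647, −122.7): within 2 mm. Gripping the truffle.

Emit:
{"api": "step_arm", "payload": {"motion": [{"linear": [-0.0025,-0.002,-0.008],"rotation": [0,0,0]},{"linear": [0,0,-0.0035],"rotation": [0,0,0]},{"linear": [0,0,0],"rotation": [0,0,0]},{"linear": [0,0,0],"rotation": [0,0,0]}]}}

```text
t: 8.65
eef_pos: [0.4621, -0.3219, 0.035]
ee_rot: [0.671, 0.741, 0.0, 0.0]
contact_force: [0.2, -0.5, -0.4]
grip_width: 0.0582
grasp_force: 0.0
```

Emit:
{"api": "step_arm", "payload": {"motion": [{"linear": [0,0,0],"rotation": [0,0,0]},{"linear": [0,0,0],"rotation": [0,0,0]},{"linear": [0,0,0],"rotation": [0,0,0]},{"linear": [0,0,0],"rotation": [0,0,0]},{"linear": [0,0,0],"rotation": [0,0,0]}], "jaw": 0.015}}

```text
t: 9.28
eef_pos: [0.4622, -0.3219, 0.0353]
ee_rot: [0.671, 0.741, 0.0, 0.0]
contact_force: [-0.5, 0.9, 4.5]
grip_width: 0.024
grasp_force: 19.8
```

Emit:
{"api": "step_arm", "payload": {"motion": [{"linear": [0,0,0.01],"rotation": [0,0,0]},{"linear": [0,0,0.03],"rotation": [0,0,0]},{"linear": [0,0,0.04],"rotation": [0,0,0]},{"linear": [0,0.02,0.045],"rotation": [0,0,0]},{"linear": [0,0.05,0],"rotation": [0,0,-5]}]}}

```text
t: 9.9
eef_pos: [0.4639, -0.2538, 0.164]
ee_rot: [0.704, 0.71, 0.001, 0.005]
contact_force: [0.4, 0.6, -1.2]
grip_width: 0.0241
grasp_force: 19.7
```

Emit:
{"api": "step_arm", "payload": {"motion": [{"linear": [0.01,0.055,0],"rotation": [0,0,-5]},{"linear": [0.035,0.045,0],"rotation": [0,0,-5]},{"linear": [0.05,0.035,0],"rotation": [0,0,-3.3]},{"linear": [0.05,0.03,0],"rotation": [0,0,0]},{"linear": [0.045,0.008,0],"rotation": [0,0,0]}]}}

```text
t: 10.52
eef_pos: [0.6536, -0.0763, 0.1606]
ee_rot: [0.78, 0.626, 0.0, 0.0]
contact_force: [0.2, -1.1, -0.5]
grip_width: 0.024
grasp_force: 19.7
```

Emit:
{"api": "step_arm", "payload": {"motion": [{"linear": [0,0,-0.03],"rotation": [0,0,0]},{"linear": [0,0,-0.04],"rotation": [0,0,0]},{"linear": [0,0,-0.02],"rotation": [0,0,0]},{"linear": [0,0,0],"rotation": [0,0,0]},{"linear": [0,0,0],"rotation": [0,0,0]}]}}

```text
t: 11.15
eef_pos: [0.6528, -0.079, 0.0714]
ee_rot: [0.781, 0.625, 0.001, 0.001]
contact_force: [0.9, -0.0, 0.6]
grip_width: 0.024
grasp_force: 19.8
```

Emit:
{"api": "step_arm", "payload": {"motion": [{"linear": [0.0045,0.0015,-0.02],"rotation": [0,0,0]},{"linear": [0,0,-0.016],"rotation": [0,0,0]},{"linear": [0,0,-0.004],"rotation": [0,0,0]},{"linear": [0,0,0],"rotation": [0,0,0]},{"linear": [0,0,0],"rotation": [0,0,0]}]}}

```text
t: 11.78
eef_pos: [0.6569, -0.0774, 0.0305]
ee_rot: [0.781, 0.625, 0.0, 0.0]
contact_force: [0.9, 0.5, 0.1]
grip_width: 0.024
grasp_force: 19.8
```

Emit:
{"api": "step_arm", "payload": {"motion": [{"linear": [0,0,-0.0015],"rotation": [0,0,0]},{"linear": [0,0,-0.001],"rotation": [0,0,0]},{"linear": [0,0,0],"rotation": [0,0,0]},{"linear": [0,0,0],"rotation": [0,0,0]}]}}

```text
t: 12.28
eef_pos: [0.6566, -0.0773, 0.0276]
ee_rot: [0.78, 0.625, 0.0, 0.0]
contact_force: [-0.8, -0.5, 0.3]
grip_width: 0.0241
grasp_force: 19.8
```

Emit:
{"api": "step_arm", "payload": {"motion": [{"linear": [0,0,-0.001],"rotation": [0,0,0]},{"linear": [0,0,0],"rotation": [0,0,0]},{"linear": [0,0,0],"rotation": [0,0,0]}]}}

```text
t: 12.65
eef_pos: [0.6567, -0.0774, 0.0273]
ee_rot: [0.78, 0.625, 0.0, 0.0]
contact_force: [-1.1, 0.4, 6.2]
grip_width: 0.0242
grasp_force: 20.4
```

Touched down. Releasing and moving to the swirl.

Emit:
{"api": "step_arm", "payload": {"motion": [{"linear": [0,0,0],"rotation": [0,0,0]},{"linear": [0,0,0],"rotation": [0,0,0]},{"linear": [0,0,0.02],"rotation": [0,0,0]},{"linear": [0,0,0.05],"rotation": [0,0,0]},{"linear": [0,0,0.06],"rotation": [0,0,0]}], "jaw": 0.04}}

```text
t: 13.28
eef_pos: [0.6561, -0.0772, 0.1583]
ee_rot: [0.781, 0.625, -0.0, -0.0]
contact_force: [0.3, -0.7, -0.5]
grip_width: 0.04
grasp_force: 0.0
```

Emit:
{"api": "step_arm", "payload": {"motion": [{"linear": [-0.05,-0.02,0],"rotation": [0,0,5]},{"linear": [-0.05,-0.035,0],"rotation": [0,0,5]},{"linear": [-0.05,-0.045,0],"rotation": [0,0,5]},{"linear": [-0.039,-0.05,0],"rotation": [0,0,5]},{"linear": [0,-0.06,0],"rotation": [0,0,4.6]}], "jaw": 0.056}}

```text
t: 13.9
eef_pos: [0.4694, -0.2839, 0.1583]
ee_rot: [0.628, 0.778, 0.0, 0.0]
contact_force: [1.5, -1.0, 0.7]
grip_width: 0.0557
grasp_force: 0.0
```

Emit:
{"api": "step_arm", "payload": {"motion": [{"linear": [0,-0.06,0],"rotation": [0,0,0]},{"linear": [0,-0.022,-0.04],"rotation": [0,0,0]},{"linear": [0,0,-0.04],"rotation": [0,0,0]},{"linear": [0,0,0],"rotation": [0,0,0]},{"linear": [0,0,0],"rotation": [0,0,0]}]}}

```text
t: 14.52
eef_pos: [0.4726, -0.3659, 0.0787]
ee_rot: [0.629, 0.777, -0.0, 0.001]
contact_force: [-0.6, -0.2, 1.2]
grip_width: 0.0559
grasp_force: 0.0
```

Run:
```python
from h import *
f=grab_frame("top"); a=f["color"][135:195,130:240]; s=grab_frame("scene")["color"][200:275,230:340]
cv2.imwrite("pics/p3.png",cv2.resize(np.vstack([a,s]),None,fx=4.4,fy=4.4,interpolation=cv2.INTER_CUBIC))
```

```text
(no output)
```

View pics/p3.png

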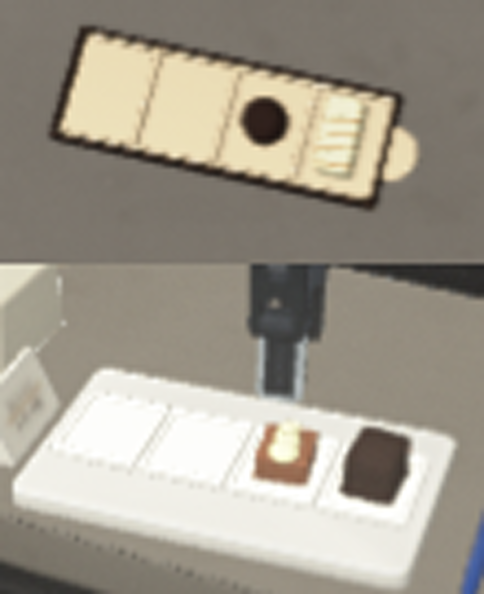

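The truffle sits in the second pocket, and the swirl and brick are still in place. Gripping the swirl.

Emit:
{"api": "step_arm", "payload": {"motion": [{"linear": [-0.005,-0.004,-0.02],"rotation": [0,0,0]},{"linear": [0,0,-0.015],"rotation": [0,0,0]},{"linear": [0,0,-0.005],"rotation": [0,0,0]},{"linear": [0,0,0],"rotation": [0,0,0]},{"linear": [0,0,0],"rotation": [0,0,0]}]}}

```text
t: 15.25
eef_pos: [0.4671, -0.3696, 0.0372]
ee_rot: [0.629, 0.777, -0.0, 0.001]
contact_force: [-0.2, 0.4, 0.3]
grip_width: 0.056
grasp_force: 0.0
```

Emit:
{"api": "step_arm", "payload": {"motion": [{"linear": [0,0,-0.0025],"rotation": [0,0,0]},{"linear": [0,0,0],"rotation": [0,0,0]},{"linear": [0,0,0],"rotation": [0,0,0]}]}}

```text
t: 15.62
eef_pos: [0.4667, -0.3694, 0.0341]
ee_rot: [0.629, 0.777, 0.0, 0.0]
contact_force: [-0.2, -0.2, 0.2]
grip_width: 0.056
grasp_force: 0.0
```

Emit:
{"api": "step_arm", "payload": {"motion": [{"linear": [0,0,0],"rotation": [0,0,0]},{"linear": [0,0,0],"rotation": [0,0,0]},{"linear": [0,0,0],"rotation": [0,0,0]},{"linear": [0,0,0],"rotation": [0,0,0]}], "jaw": 0.024}}

```text
t: 16.12
eef_pos: [0.4668, -0.3695, 0.0343]
ee_rot: [0.629, 0.777, 0.0, 0.0]
contact_force: [0.2, -0.1, 2.9]
grip_width: 0.0339
grasp_force: 20.2
```

Emit:
{"api": "step_arm", "payload": {"motion": [{"linear": [0,0,0.01],"rotation": [0,0,0]},{"linear": [0,0,0.03],"rotation": [0,0,0]},{"linear": [0,0,0.04],"rotation": [0,0,0]},{"linear": [0,0.0,0.045],"rotation": [0,0,0]},{"linear": [0,0.0,0],"rotation": [0,0,0]}]}}

```text
t: 16.75
eef_pos: [0.4681, -0.3709, 0.1635]
ee_rot: [0.629, 0.777, -0.0, 0.004]
contact_force: [0.3, 0.2, -0.5]
grip_width: 0.0337
grasp_force: 19.9
```

Run:
```python
from h import *
s=grab_frame("scene")["color"][140:275,230:340]
cv2.imwrite("pics/p4.png",cv2.resize(s,None,fx=4.4,fy=4.4,interpolation=cv2.INTER_CUBIC))
```

```text
(no output)
```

View pics/p4.png

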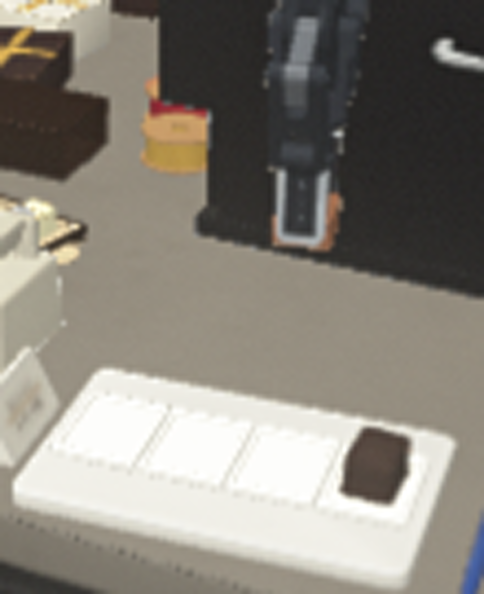

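The swirl is held level. Carrying to pocket 3.

Emit:
{"api": "step_arm", "payload": {"motion": [{"linear": [0,0.06,0],"rotation": [0,0,-5]},{"linear": [0,0.06,0],"rotation": [0,0,-5]},{"linear": [0,0.06,0],"rotation": [0,0,-5]},{"linear": [0.03,0.05,0],"rotation": [0,0,-5]},{"linear": [0.05,0.035,0],"rotation": [0,0,-4.6]}]}}

```text
t: 17.42
eef_pos: [0.5457, -0.1021, 0.1581]
ee_rot: [0.781, 0.624, -0.001, -0.001]
contact_force: [1.3, -0.6, 0.5]
grip_width: 0.0339
grasp_force: 19.9
```

Emit:
{"api": "step_arm", "payload": {"motion": [{"linear": [0.05,0.03,0],"rotation": [0,0,0]},{"linear": [0.045,0.03,0],"rotation": [0,0,0]},{"linear": [0.024,0.013,-0.03],"rotation": [0,0,0]},{"linear": [0,0,-0.04],"rotation": [0,0,0]},{"linear": [0,0,0],"rotation": [0,0,0]}]}}

```text
t: 18.05
eef_pos: [0.6625, -0.0307, 0.0838]
ee_rot: [0.78, 0.625, -0.004, -0.004]
contact_force: [-0.9, 0.2, -0.2]
grip_width: 0.0335
grasp_force: 19.9
```

Emit:
{"api": "step_arm", "payload": {"motion": [{"linear": [0.0035,-0.001,-0.025],"rotation": [0,0,0]},{"linear": [0,0,-0.018],"rotation": [0,0,0]},{"linear": [0,0,-0.005],"rotation": [0,0,0]},{"linear": [0,0,0],"rotation": [0,0,0]},{"linear": [0,0,0],"rotation": [0,0,0]}]}}

```text
t: 18.68
eef_pos: [0.6697, -0.0325, 0.0421]
ee_rot: [0.78, 0.625, 0.001, 0.001]
contact_force: [0.1, -0.4, -0.5]
grip_width: 0.0337
grasp_force: 20.0
```

Emit:
{"api": "step_arm", "payload": {"motion": [{"linear": [-0.0025,0,-0.008],"rotation": [0,0,0]},{"linear": [0,0,-0.005],"rotation": [0,0,0]},{"linear": [0,0,-0.001],"rotation": [0,0,0]},{"linear": [0,0,0],"rotation": [0,0,0]},{"linear": [0,0,0],"rotation": [0,0,0]}]}}

```text
t: 19.3
eef_pos: [0.6668, -0.0325, 0.0272]
ee_rot: [0.781, 0.625, 0.0, 0.0]
contact_force: [-0.2, 0.4, -0.6]
grip_width: 0.0336
grasp_force: 20.0
```

Emit:
{"api": "step_arm", "payload": {"motion": [{"linear": [0,0,-0.001],"rotation": [0,0,0]},{"linear": [0,0,0],"rotation": [0,0,0]},{"linear": [0,0,0],"rotation": [0,0,0]}]}}

```text
t: 19.68
eef_pos: [0.6669, -0.0324, 0.0263]
ee_rot: [0.78, 0.625, 0.0, 0.0]
contact_force: [-0.9, 0.4, 1.7]
grip_width: 0.0339
grasp_force: 20.2
```

Emit:
{"api": "step_arm", "payload": {"motion": [{"linear": [0,0,0],"rotation": [0,0,0]},{"linear": [0,0,0],"rotation": [0,0,0]},{"linear": [0,0,0.02],"rotation": [0,0,0]},{"linear": [0,0,0.05],"rotation": [0,0,0]},{"linear": [0,0,0.06],"rotation": [0,0,0]}], "jaw": 0.044}}

```text
t: 20.3
eef_pos: [0.6662, -0.0324, 0.1578]
ee_rot: [0.781, 0.625, -0.0, -0.0]
contact_force: [0.6, 0.6, -0.8]
grip_width: 0.044
grasp_force: 0.0
```

Emit:
{"api": "step_arm", "payload": {"motion": [{"linear": [-0.05,-0.03,0],"rotation": [0,0,5]},{"linear": [-0.05,-0.035,0],"rotation": [0,0,5]},{"linear": [-0.05,-0.045,0],"rotation": [0,0,5]},{"linear": [-0.043,-0.045,0],"rotation": [0,0,2]},{"linear": [0,-0.06,0],"rotation": [0,0,0]}], "jaw": 0.058}}

```text
t: 20.92
eef_pos: [0.4743, -0.2441, 0.1575]
ee_rot: [0.679, 0.734, 0.0, -0.001]
contact_force: [1.4, -0.5, 0.7]
grip_width: 0.0581
grasp_force: 0.0
```

Emit:
{"api": "step_arm", "payload": {"motion": [{"linear": [0,-0.06,0],"rotation": [0,0,0]},{"linear": [0,-0.06,0],"rotation": [0,0,0]},{"linear": [0,-0.046,-0.03],"rotation": [0,0,0]},{"linear": [0,0,-0.04],"rotation": [0,0,0]},{"linear": [0,0,0],"rotation": [0,0,0]}]}}

```text
t: 21.55
eef_pos: [0.4757, -0.4093, 0.0841]
ee_rot: [0.68, 0.733, 0.0, -0.003]
contact_force: [0.2, 0.2, 0.7]
grip_width: 0.0585
grasp_force: 0.0
```

Emit:
{"api": "step_arm", "payload": {"motion": [{"linear": [0,0,0],"rotation": [0,0,0]},{"linear": [0,0,0],"rotation": [0,0,0]}]}}

```text
t: 21.8
eef_pos: [0.4783, -0.4105, 0.0886]
ee_rot: [0.679, 0.734, -0.0, 0.002]
contact_force: [0.9, -0.1, 0.3]
grip_width: 0.0582
grasp_force: 0.0
```

Run:
```python
from h import *
f=grab_frame("top"); a=f["color"][135:195,130:240]; s=grab_frame("scene")["color"][200:275,240:350]
cv2.imwrite("pics/p5.png",cv2.resize(np.vstack([a,s]),None,fx=4.4,fy=4.4,interpolation=cv2.INTER_CUBIC))
```

```text
(no output)
```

View pics/p5.png

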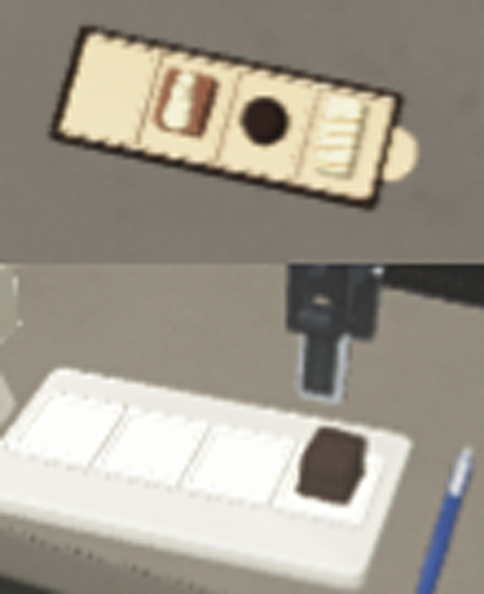

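The swirl is in pocket 3 and the brick is ready. That was my last picture, so I'll use numbers from here.

Emit:
{"api": "step_arm", "payload": {"motion": [{"linear": [-0.004,-0.003,-0.025],"rotation": [0,0,0]},{"linear": [0,0,-0.018],"rotation": [0,0,0]},{"linear": [0,0,-0.004],"rotation": [0,0,0]},{"linear": [0,0,0],"rotation": [0,0,0]},{"linear": [0,0,0],"rotation": [0,0,0]}]}}

```text
t: 22.52
eef_pos: [0.4737, -0.4136, 0.0398]
ee_rot: [0.679, 0.734, -0.0, 0.001]
contact_force: [0.2, -0.1, 0.9]
grip_width: 0.058
grasp_force: 0.0
```

Emit:
{"api": "step_arm", "payload": {"motion": [{"linear": [0,0,-0.002],"rotation": [0,0,0]},{"linear": [0,0,0],"rotation": [0,0,0]},{"linear": [0,0,0],"rotation": [0,0,0]}]}}

```text
t: 22.9
eef_pos: [0.4732, -0.4132, 0.0371]
ee_rot: [0.679, 0.734, 0.0, 0.0]
contact_force: [0.3, -0.1, -0.3]
grip_width: 0.058
grasp_force: 0.0
```

Emit:
{"api": "step_arm", "payload": {"motion": [{"linear": [0,0,0],"rotation": [0,0,0]},{"linear": [0,0,0],"rotation": [0,0,0]},{"linear": [0,0,0],"rotation": [0,0,0]},{"linear": [0,0,0],"rotation": [0,0,0]}], "jaw": 0.025}}

```text
t: 23.4
eef_pos: [0.4733, -0.4133, 0.0373]
ee_rot: [0.68, 0.734, 0.0, 0.0]
contact_force: [-0.2, 0.3, 3.1]
grip_width: 0.0353
grasp_force: 20.1
```

Emit:
{"api": "step_arm", "payload": {"motion": [{"linear": [0,0,0.01],"rotation": [0,0,0]},{"linear": [0,0,0.03],"rotation": [0,0,0]},{"linear": [0,0,0.04],"rotation": [0,0,0]},{"linear": [0,0.02,0.045],"rotation": [0,0,0]},{"linear": [0,0.05,0],"rotation": [0,0,-5]}]}}

```text
t: 24.02
eef_pos: [0.4747, -0.3455, 0.1664]
ee_rot: [0.712, 0.702, 0.0, 0.005]
contact_force: [0.6, 0.5, 0.1]
grip_width: 0.0359
grasp_force: 19.8
```

Emit:
{"api": "step_arm", "payload": {"motion": [{"linear": [0,0.06,0],"rotation": [0,0,-5]},{"linear": [0,0.06,0],"rotation": [0,0,-5]},{"linear": [0.04,0.045,0],"rotation": [0,0,-2]},{"linear": [0.05,0.03,0],"rotation": [0,0,0]},{"linear": [0.05,0.02,0],"rotation": [0,0,0]}]}}

```text
t: 24.65
eef_pos: [0.6146, -0.1264, 0.163]
ee_rot: [0.78, 0.626, 0.0, 0.0]
contact_force: [0.5, -0.7, -0.0]
grip_width: 0.0354
grasp_force: 19.9
```

Emit:
{"api": "step_arm", "payload": {"motion": [{"linear": [0.04,0.04,0],"rotation": [0,0,0]},{"linear": [0.015,0.055,0],"rotation": [0,0,0]},{"linear": [0.007,0.04,-0.01],"rotation": [0,0,0]},{"linear": [0,0,-0.04],"rotation": [0,0,0]},{"linear": [0,0,0],"rotation": [0,0,0]}]}}

```text
t: 25.28
eef_pos: [0.6731, 0.0076, 0.109]
ee_rot: [0.78, 0.626, -0.003, -0.002]
contact_force: [0.4, -0.0, 0.6]
grip_width: 0.0357
grasp_force: 19.9
```

Emit:
{"api": "step_arm", "payload": {"motion": [{"linear": [0,0,0],"rotation": [0,0,0]},{"linear": [0,0,0],"rotation": [0,0,0]}]}}

```text
t: 25.52
eef_pos: [0.6761, 0.0059, 0.1141]
ee_rot: [0.781, 0.625, 0.001, 0.001]
contact_force: [0.1, -0.3, 0.1]
grip_width: 0.0355
grasp_force: 19.9
```

Emit:
{"api": "step_arm", "payload": {"motion": [{"linear": [0.001,0.006,-0.03],"rotation": [0,0,0]},{"linear": [0,0,-0.03],"rotation": [0,0,0]},{"linear": [0,0,-0.014],"rotation": [0,0,0]},{"linear": [0,0,0],"rotation": [0,0,0]},{"linear": [0,0,0],"rotation": [0,0,0]}]}}

```text
t: 26.15
eef_pos: [0.6772, 0.0125, 0.0397]
ee_rot: [0.781, 0.625, 0.001, 0.001]
contact_force: [0.4, -0.8, 0.3]
grip_width: 0.0357
grasp_force: 19.9
```

Emit:
{"api": "step_arm", "payload": {"motion": [{"linear": [0,0,-0.006],"rotation": [0,0,0]},{"linear": [0,0,-0.003],"rotation": [0,0,0]},{"linear": [0,0,0],"rotation": [0,0,0]},{"linear": [0,0,0],"rotation": [0,0,0]}]}}

```text
t: 26.65
eef_pos: [0.6763, 0.0128, 0.0293]
ee_rot: [0.78, 0.625, 0.0, 0.0]
contact_force: [-0.4, -0.3, 2.4]
grip_width: 0.0353
grasp_force: 20.2
```

Emit:
{"api": "step_arm", "payload": {"motion": [{"linear": [0,0,-0.001],"rotation": [0,0,0]},{"linear": [0,0,0],"rotation": [0,0,0]},{"linear": [0,0,0],"rotation": [0,0,0]}]}}

```text
t: 27.02
eef_pos: [0.6764, 0.0128, 0.0292]
ee_rot: [0.78, 0.625, 0.0, 0.0]
contact_force: [-1.8, -0.5, 9.5]
grip_width: 0.0356
grasp_force: 21.0
```

Down on the floor. Releasing, lifting and retreating clear of the top view, then measuring.

Emit:
{"api": "step_arm", "payload": {"motion": [{"linear": [0,0,0],"rotation": [0,0,0]},{"linear": [0,0,0],"rotation": [0,0,0]},{"linear": [0,0,0.02],"rotation": [0,0,0]},{"linear": [0,0,0.05],"rotation": [0,0,0]},{"linear": [0,0,0.06],"rotation": [0,0,0]}], "jaw": 0.046}}

```text
t: 27.65
eef_pos: [0.6757, 0.0128, 0.1597]
ee_rot: [0.781, 0.625, -0.0, -0.0]
contact_force: [1.2, -1.1, 0.2]
grip_width: 0.0458
grasp_force: 0.0
```

Emit:
{"api": "step_arm", "payload": {"motion": [{"linear": [-0.01,-0.055,0],"rotation": [0,0,0]},{"linear": [-0.03,-0.05,0],"rotation": [0,0,0]},{"linear": [-0.05,-0.04,0],"rotation": [0,0,0]},{"linear": [-0.05,-0.04,0],"rotation": [0,0,0]},{"linear": [-0.05,-0.04,0],"rotation": [0,0,0]}]}}

```text
t: 28.28
eef_pos: [0.4885, -0.2106, 0.1595]
ee_rot: [0.78, 0.625, 0.0, 0.001]
contact_force: [1.0, -0.9, 0.8]
grip_width: 0.0463
grasp_force: 0.0
```

Emit:
{"api": "step_arm", "payload": {"motion": [{"linear": [-0.01,-0.06,0],"rotation": [0,0,0]},{"linear": [0,-0.06,0],"rotation": [0,0,0]},{"linear": [0,-0.06,0],"rotation": [0,0,0]},{"linear": [0,0,0],"rotation": [0,0,0]},{"linear": [0,0,0],"rotation": [0,0,0]}]}}

```text
t: 28.9
eef_pos: [0.4796, -0.3892, 0.1586]
ee_rot: [0.781, 0.625, 0.0, 0.0]
contact_force: [0.1, 0.3, -0.3]
grip_width: 0.0459
grasp_force: 0.0
```

Run:
```python
from h import *
t=grab_frame("top"); im=t["color"]; g=im.max(2).astype(float); b=im[...,0].astype(float)
ref=cv2.imread("pics/top0.png").astype(float); D=np.clip((np.abs(im-ref).max(2)-12)/40,0,1)
th=np.radians(-12.6); ex=np.array([np.cos(th),np.sin(th)]); ey=np.array([-np.sin(th),np.cos(th)])
for n,v,z in [("log",-.069,.022),("ball",-.023,.016),("swirl",.023,.022),("brick",.069,.028)]:
    c=np.array([.6621,-.0552])+v*ey
    m=np.zeros(g.shape,np.uint8); P=proj(t,box([*c,th],.060,.042,.011,.011))[:4]
    cv2.fillConvexPoly(m,np.round(cv2.convexHull((P*16).astype(np.float32))).astype(np.int32),1,shift=4)
    w=(D*m); M=cv2.moments(w.astype(np.float32)); q=[M["m10"]/M["m00"],M["m01"]/M["m00"]]
    e=unproj(t,[q],z)[0,:2]-c
    print(n,"px",np.round(q,1),"area px",round(M["m00"]),"offset along x,y mm",np.round([e@ex*1e3,e@ey*1e3],1),"axis",round(np.degrees(.5*np.arctan2(2*M["mu11"],M["mu02"]-M["mu20"])),1))
o=observe(); print(o["eef_pos"],o["grip_width"])
print(g[150:160,150:215:2].astype(int)[::3])
```

```text
log px [207.7 165.7] area px 100 offset along x,y mm [-0.7 -1.2] axis -8.2
ball px [189.7 162.3] area px 129 offset along x,y mm [-0.4 -0.8] axis -16.7
swirl px [172.1 158.3] area px 156 offset along x,y mm [-1.3 -4. ] axis -26.4
brick px [153.5 154.4] area px 236 offset along x,y mm [-3.1 -5.2] axis -14.2
[ 0.4798734  -0.38849034  0.15862526] 0.04617257832262012
[[ 47  48  47  48  39  34 191 230 209 203 208 233 231 232 231 216 186 212
  167  82  90  60  81 106 116 121 123 124 122 121 119 119 120]
 [ 47  47  47  46  28  39 225 215 225 149 203 239 169 146 125 228 228 211
  234 234 233 231 218 176 210 170  88  85  59  81 107 117 120]
 [ 47  47  46  40  25 123 232 179 182 164 239 207 151 140  97 229 227 226
  234 229 228 231 234 235 234 232 213 231 218 209 171 208 172]
 [ 43  46  46  30  40 226 226 224 156 229 240 226 147 100 185 229 189 228
   78  47  45  39 133 234 234 227 219 237 240 241 241 192 223]]
```

```bash
python3 -c "
from rig import *
print(job_done())"
```

```text
the job is handed in; nothing more can be done
None
```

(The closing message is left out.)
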